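Proof-pull of a bonded bracket with a spring gauge

ROBOT

A 6-joint arm with a two-finger parallel gripper is mounted at the origin on the work surface. World frame = base frame: x ahead of the robot, y to its left, z up, the work surface at z = 0. Lengths are in mm, angles in rad, forces in N, time in s.
With the tool pointing down it reaches from about 350 to 800 mm from the base axis. Payload 7.3 kg.
Tool frame: the origin (TCP) lies midway between the tips of the shut fingers; the grasp point (between the pads) lies bot.hold_point_z behind it (bot.hold_point_z is the distance from the TCP to the grasp point, in mm); z points along the fingers, y is the line along which they close (so a half turn about z gives the same grasp; the last joint's range is limited). The gripper opens to 85 mm and grips with 20 to 120 N. Pads are 22 mm wide; open, the fingers measure 114 mm over their backs; the gripper's body (76 mm by 85 mm) begins 54 mm behind the grasp point. The pads swing forward as they close: fully open they stand 13 mm farther back than shut.
Start: joints at [1.184, 0.342, 1.524, -0, 1.275, -0.146], TCP at [125.185, 509.876, 231.322] pointing down, gripper open.
Joint ranges: [-2.53, 2.53], [-0.77, 2.02], [0.04, 2.7], [-1, 4.14], [0.28, 2.66], [-3.11, 3.11]. Speed limits (rad/s): [2.57, 2.57, 3.14, 3.14, 3.14, 3.14].

INTERFACE

Orientations are given as a unit quaternion [x, y, z, w].
In Python, from plant import sensors, get_image, camera_model, bot gives the robot as it stands.
- The arm moves only by the tool move_arm, never from a script. Its argument "targets" is one flat list of numbers, 7 for each row, row after row: the opening, from 0 (shut) to 1 (fully open), then the shift along the tool's x, y, z normalised to -1 to 1, where 1 is 30 mm, then the turn, a rotation vector about the tool's x, y, z normalised to -1 to 1, where 1 is 0.08 rad. In form: [hand, tx, ty, tz, wx, wy, wz, hand, tx, ty, tz, wx, wy, wz, ...]. A call has 1 to 10 rows; each row shifts and turns the commanded pose from where the row before left it, along the tool's axes as they then stand; what a row does not reach is not made up. A row lasts 1/12 s, in which the tool goes at most 41.7 mm and 7.16 degrees, less where a joint would pass 70% of its speed; a pose out of reach is approached as far as the arm can. A call with a number of a shift or a turn outside -1 to 1 is refused whole. A call with a gripper value outside its range is refused whole. The fingers move at their own pace and stop on an object; "grip_force" is the grip in N (left out, the last holds). Time passes only in rows, so rows that do not move let the fingers close. It gives the time, the measured TCP pose, the force, the opening and the grip force at its end, in the units of the state.
- sensors.get_state(): the state, without advancing time (a new reading comes with each control period).
- get_image(name): name is "scene" or "top"; returns the picture (384x512x3 uint8, red, green, blue); there is no depth.
- camera_model(name): a dict with "fx", "fy", "cx", "cy" (pixels), "eye" and "orientation" of the camera in the world. Camera axes: x right, y up, looking along -z (the intrinsics and any distortion apply to the point x, -y, -z); pixel columns grow to the right and rows downward; lengths in mm; the calibration is good to about 2 mm. A picture is of the moment at which its call begins. camera_model takes no time and is no camera call.
- bot.close_job(): hands the job in; it is judged then, once.
The state is a dict: "time_s": time; "joints": joint angles; "joint_vel": joint speeds; "joint_torque": joint torques, N m; "tcp_pos": TCP position; "tcp_rot": TCP orientation; "force": force on the tool from outside, world axes, zero at the start; "moment": the same for the moment, N m; "finger_gap": opening from 0.0 (shut) to 1.0 (fully open); "gripper_force": force on a finger pad.
Only numpy, scipy, OpenCV 4.12 (cv2) and the standard library are available. Lean on these libraries where they do the work, as an engineer would, in place of code of your own. Each camera call takes 0.05 s, during which the arm holds its last target. There are 200 camera calls.

TASK

Prove the fresh bond between the gauge bracket and its board: pulling only on the orange loop of the spring gauge, draw the board gently up against the two yellow posts, until its front edge bears squarely on both of them with no sideways drag, so that they share the load; then keep pulling until the pointer stands on the green mark (10 N) and hold it there for two seconds, never letting it get into the red. Then ease the spring back to slack without letting it snap and let go, leaving the board square against both posts. Do not push on the board or touch the wet lacquered cover, do not bump the posts hard, and leave everything else on the bench where it is.

Things in the scene. Friction and masses are not known exactly. Their poses are not given: they have to be found in the camera images.
- board: Loose plywood board 120 (x) x 180 (y) x 20 high, 0.5 to 0.8 kg. Origin: centre of underside; front edge at x = -60. A spring gauge fixed to it points to -x on its centre line: bracket 40 wide, 46 high, from x = -31 to -57; aluminium barrel 30 wide, z = 20 to 44, to x = -200; then the orange loop
- front_edge (a point): middle of the board's front edge, 10 above the bench; axes as the board's
- cover: freshly lacquered dark-green motorcycle side cover, 66 x 150 x 27 high, fixed on top of the board (z = 20 to 47), still soft. Origin: centre of its underside, axes as the board's
- gauge (a joint): extension of the spring gauge in m: 0 slack, grows to 0.075 as the loop is pulled out towards the board's -x; 200 N per m (0.050 = 10 N). A black pointer on top of the barrel moves with the loop: centred on the green mark at 0.050 (mark 0.043 to 0.057), in the red above 0.065
- loop (a point): centre of the opening of the orange pull loop, 34 above the bench, at mid-height of its bars; axes as the board's. Opening 46 (x) x 60 (y), clear through to the bench; bars 12 thick, z = 25 to 43. Gauge slack: at x = -239 of the board. The bar to pull on is the -x one, inner face 23 from this point
- stops: bench stop, fixed: black bar 30 x 190 x 8 high with two yellow posts. Origin on the bench midway between the posts in the plane of their rubber faces, which look to +x (towards the board). Board home: square to these axes with its origin at x = +60 here. The gauge passes between the posts, over the bar
- post_a: yellow post with a black rubber face, 30 (x) x 45 (y) x 42 high, at y = +65 of the stops (gap between posts 85). Origin on the bench under the middle of its rubber face
- post_b: the same post at y = -65 of the stops
- can_maroon: paint tin with a maroon label, 86 dia x 100 high, standing; origin centre of underside
- can_green: paint tin with a green label, 86 dia x 100 high, standing; origin centre of underside
- tape_roll: blue roll of masking tape lying flat, 90 dia, 24 high; origin centre of underside
- mix_cup: white mixing cup, 64 dia x 55 high, standing; origin centre of underside
- brush: paint brush, 170 long, lying along its x
- spray_gun: metal spray gun lying on its side, about 170 x 110, 32 high
Not all that is in view belongs to the job. There is more than one size of the stops; the one meant has the size given above.

How it is judged:
By the outcome, as a careful person would: the job done as asked, in the order asked, and still so for the second after the job is handed in, with the robot touching nothing.
It also fails if it takes over 59 s, if anything falls off the work surface, if the arm or the gripper's body presses on something with over 40 N, if the wrist force passes 120 N, or if a joint passes its speed limit or range.

## Working session

There is one attempt and no reset: what is moved stays moved. The work goes in short steps, Python scripts to look and compute and a tool call to move; the robot and the scene stay as the last step left them, time stands still between calls to the robot, and variables do not carry over. Pictures are saved under pics/ and viewed, at most 10 in all, crops included, and the job is handed in when it is done.

Besides the shell and the picture viewer there is one more tool, called after "Emit:" as a command line: name --argument value ..., lists and objects as JSON in quotes. move_arm: Moves the arm, as the interface text tells. Its arguments: {"type":"object","properties":{"targets":{"type":"array","items":{"type":"number"}},"grip_force":{"type":"number"}},"required":["targets"]}

```bash
mkdir -p pics; python3 - <<'E'
from plant import sensors,get_image,camera_model,bot
import cv2
for n in("top","scene"):
    im=get_image(n); cv2.imwrite(f"pics/{n}0.png",im[:,:,::-1]); cv2.imwrite(f"pics/{n}0b.png",cv2.resize(im[:,:,::-1],(800,600),interpolation=cv2.INTER_CUBIC)); print(camera_model(n))
print(sensors.get_state(),bot.hold_point_z)
E
```

```text
{'fx': 377.35231125508864, 'fy': 377.35231125508864, 'cx': 256.13946572623723, 'cy': 184.23094651352287, 'eye': array([ 460.88072903,   64.4547756 , 1204.87644998]), 'orientation': array([-0.03913919,  0.04243119,  0.71397859, -0.69778384])}
{'fx': 429.6439959044149, 'fy': 429.6439959044149, 'cx': 264.9390311481856, 'cy': 196.2782730884021, 'eye': array([1555.60707295, -552.22678018,  973.49025368]), 'orientation': array([0.38003547, 0.21473684, 0.44156134, 0.78389076])}
{'time_s': 0.1, 'joints': array([ 1.18400397e+00,  3.42657805e-01,  1.52491151e+00,  1.69241525e-05,
        1.27544086e+00, -1.46015230e-01]), 'joint_vel': array([-0.00018046, -0.0016144 ,  0.00083858,  0.00061213, -0.00182524,
        0.00253007]), 'joint_torque': array([ 1.34673894e-03, -4.34454918e+01, -2.46490610e+01, -2.19233384e-04,
        4.72786487e-03, -5.76694242e-05]), 'tcp_pos': array([125.03234758, 509.5187648 , 230.69648887]), 'tcp_rot': array([ 1.20100390e-01,  9.92761499e-01, -6.81628834e-04, -1.94399777e-04]), 'force': array([ 0.46270485, -0.24295326,  0.14248721]), 'moment': array([-0.01777489, -0.01482782, -0.02381076]), 'gripper_force': 0.0, 'finger_gap': 0.9957523055104166} 18.700000000000003
```

View pics/top0b.png

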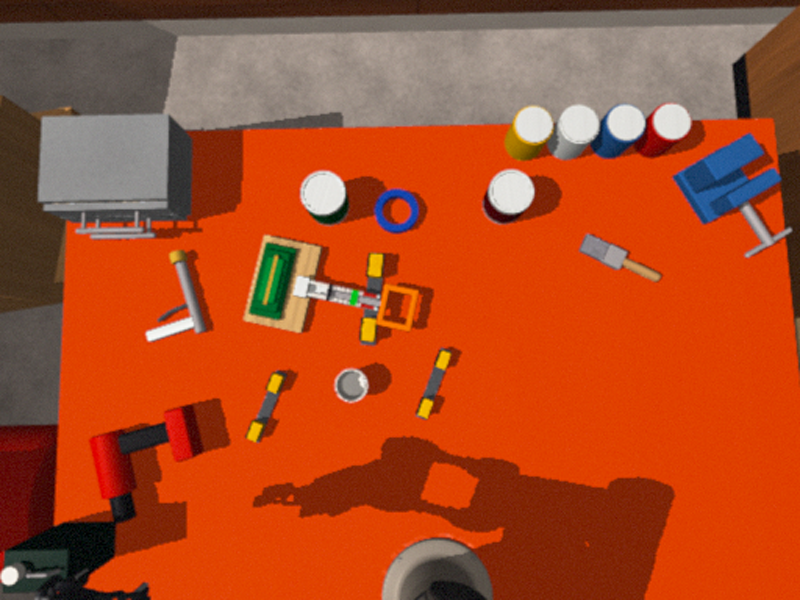

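View pics/scene0b.png

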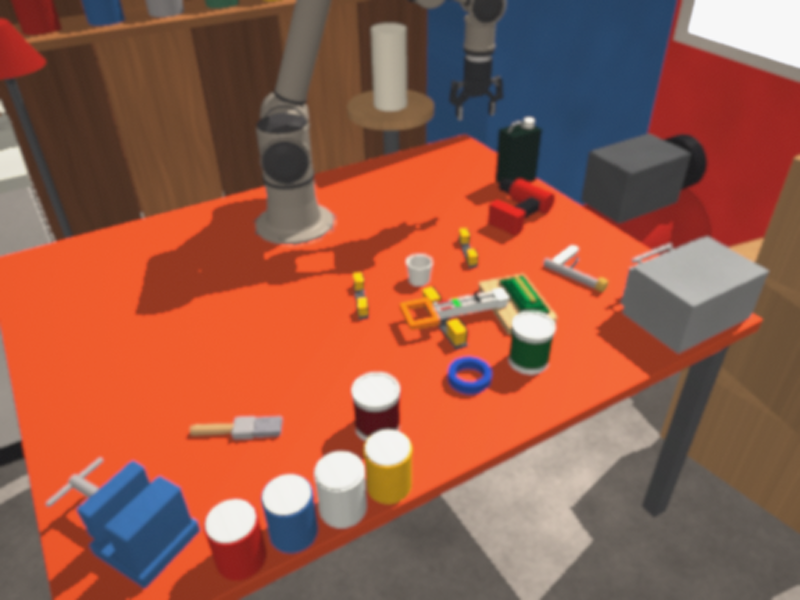

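The top view (800×600 scale) shows the board at (282,283) and the orange loop at (398,307). There are three yellow-post stops: (372,297), (266,407) and (434,384). The first is the larger one and the gauge passes through it, which fits the description. I'll confirm with a crop and print colours for the masks.

```bash
cat > h.py <<'E'
import numpy as np,cv2
from plant import sensors,get_image,camera_model,bot
from scipy.spatial.transform import Rotation as R
def cast(n,uv,z):
    c=camera_model(n);uv=np.atleast_2d(uv).astype(float);z=np.broadcast_to(z,len(uv))
    d=np.c_[(uv[:,0]-c['cx'])/c['fx'],-(uv[:,1]-c['cy'])/c['fy'],-np.ones(len(uv))]
    d=R.from_quat(c['orientation']).apply(d);e=c['eye']
    return e+d*((z-e[2])/d[:,2])[:,None]
def blobs(im,lo,hi,amin):
    h=cv2.cvtColor(im,cv2.COLOR_RGB2HSV);m=cv2.inRange(h,np.array(lo),np.array(hi))
    n,l,s,c=cv2.connectedComponentsWithStats(m)
    return [(s[i,4],c[i],l==i) for i in range(1,n) if s[i,4]>=amin]
E
python3 - <<'E'
from h import *
im=cv2.imread("pics/top0.png")[:,:,::-1].copy()
c=im[145:225,150:275];cv2.imwrite("pics/crop0.png",cv2.resize(c[:,:,::-1],(800,512),interpolation=cv2.INTER_CUBIC))
h=cv2.cvtColor(im,cv2.COLOR_RGB2HSV)
for n,u,v in[("table",300,220),("loop",250,208),("loop",266,197),("post",240,170),("post",236,212),("wood",200,165),("wood",190,205)]:print(n,h[v,u])
for b in blobs(im,(20,150,120),(32,255,255),12):print("yellow",b[0],b[1].round(1),cast("top",b[1],42).round(0))
E
```

```text
table [  9 255 227]
loop [ 15 255 249]
loop [  9 255 215]
post [ 23 255 237]
post [ 22 255 238]
wood [ 17 125 219]
wood [ 17 122 225]
yellow 228 [331.5  91.4] [[ 889. -190.   42.]]
yellow 41 [112.4 163.9] [[670. 504.  42.]]
yellow 78 [172.7 178.7] [[619. 316.  42.]]
yellow 136 [239.7 169.1] [[644. 108.  42.]]
yellow 132 [235.3 210.5] [[516. 124.  42.]]
yellow 79 [283.1 229.8] [[453. -22.  42.]]
yellow 84 [175.4 244.6] [[416. 308.  42.]]
yellow 83 [271.8 260.6] [[362.  15.  42.]]
yellow 84 [162.5 275.5] [[325. 346.  42.]]
```

View pics/crop0.png

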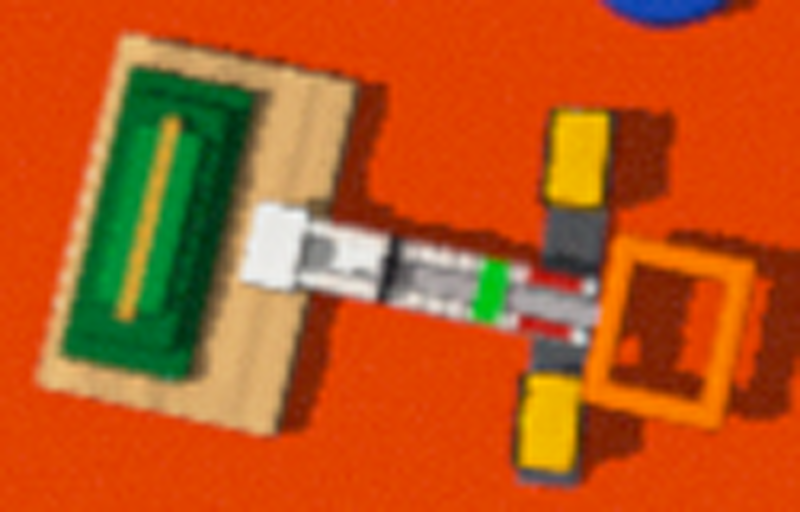

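The crop confirms it: the large stop's posts are at crop (580,158) and (550,425), about 129 mm apart, with the gauge barrel between them. The loop is at crop (668,332) and the board's front edge faces the posts. Next I'll measure the poses.

```bash
cat > meas.py <<'E'
from h import *
def rect(m,z,n="top",hull=True):
    P=np.argwhere(m)[:,::-1]; P=cv2.convexHull(P.astype(np.float32))[:,0]
    W=cast(n,P,z)[:,:2].astype(np.float32)
    (c,s,a)=cv2.minAreaRect(W); return np.array(c),np.array(s),a
def meas(im,verbose=True):
    # supersample for finer edges
    big=cv2.resize(im,None,fx=8,fy=8,interpolation=cv2.INTER_CUBIC)[145*8:235*8,140*8:290*8]
    def up(m): # mask of big -> uv
        P=np.argwhere(m)[:,::-1].astype(float); return (P+.5)/8-.5+[140,145]
    out={}
    for name,lo,hi,z,amin in[("post",(19,150,120),(32,255,255),42,4000),("loop",(12,190,200),(18,255,255),43,2000),("wood",(12,60,150),(24,175,255),20,4000)]:
        h=cv2.cvtColor(big,cv2.COLOR_RGB2HSV);m=cv2.inRange(h,np.array(lo),np.array(hi))
        m=cv2.morphologyEx(m,cv2.MORPH_OPEN,np.ones((5,5)))
        k,l,s,c=cv2.connectedComponentsWithStats(m)
        for i in range(1,k):
            if s[i,4]<amin: continue
            uv=up(l==i);W=cast("top",uv,z)[:,:2].astype(np.float32)
            r=cv2.minAreaRect(cv2.convexHull(W)); out.setdefault(name,[]).append(r)
            print(name,s[i,4],np.round(r[0],1),np.round(r[1],1),round(r[2],1))
    return out
E
python3 - <<'E'
from meas import *
meas(cv2.imread("pics/top0.png")[:,:,::-1].copy())
E
```

```text
post 8700 [643.5 107.3] [29.3 49.3] 82.9
post 4471 [619.  315.7] [  8.5 101.2] 76.6
post 8769 [516.  123.5] [29.2 48. ] 83.7
post 4821 [453.6 -21.7] [23.1 36.1] 68.7
loop 19193 [558.2  65.8] [70.6 84.6] 76.0
wood 57354 [614.7 296.8] [119.9 181.5] 76.6
```

Board centre is (614.7, 296.8) with yaw 76.6°. The stops' axis is at 82.8°, with its face origin near (582, 130). The pull bar is at about (552.6, 36). I'll move above the bar.

```bash
cat > go.py <<'E'
from h import *
import sys
def go(x,y,z,yaw):
    s=sensors.get_state();r=R.from_quat(s['tcp_rot'])
    p=s['tcp_pos'];d=r.inv().apply(np.array([x,y,z])-p)
    a=np.radians(yaw);T=R.from_matrix(np.c_[[-np.sin(a),np.cos(a),0],[np.cos(a),np.sin(a),0],[0,0,-1.]])
    # tool x = tool y rotated +90 (z down)
    print("t",round(s['time_s'],2),"tcp",p.round(1),"yaw",np.degrees(np.arctan2(*r.as_matrix()[1::-1,1])).round(2),"gap",round(s['finger_gap'],3),"F",s['force'].round(2),"M",s['moment'].round(2))
    print("shift units",(d/30).round(3),"turn units",((r.inv()*T).as_rotvec()/.08).round(3))
if __name__=="__main__":go(*map(float,sys.argv[1:5]))
E
python3 go.py 552.6 36.1 120 76.6
```

```text
t 0.1 tcp [125.  509.5 230.7] yaw 76.2 gap 0.996 F [ 0.46 -0.24  0.14] M [-0.02 -0.01 -0.02]
shift units [-17.605 -11.922   3.703] turn units [-0.017 -0.003 -0.086]
```

Emit:
move_arm --targets '[0.6, -0.9, -0.6, 0.1, 0, 0, 0, 0.6, -0.9, -0.6, 0.1, 0, 0, 0, 0.6, -0.9, -0.6, 0.1, 0, 0, 0, 0.6, -0.9, -0.6, 0.1, 0, 0, 0, 0.6, -0.9, -0.6, 0.1, 0, 0, 0, 0.6, -0.9, -0.6, 0.1, 0, 0, 0, 0.6, -0.9, -0.6, 0.1, 0, 0, 0, 0.6, -0.9, -0.6, 0.1, 0, 0, 0, 0.6, -0.9, -0.6, 0.1, 0, 0, 0, 0.6, -0.9, -0.6, 0.1, 0, 0, 0]'

```text
time_s: 0.93
tcp_pos: [345.1, 269.3, 201.0]
tcp_rot: [0.12, 0.993, -0.0, -0.0]
force: [0.4, 0.9, 0.3]
finger_gap: 0.599
gripper_force: 0.0
```

Emit:
move_arm --targets '[0.6, -0.9, -0.6, 0.3, 0, 0, 0, 0.6, -0.9, -0.6, 0.3, 0, 0, 0, 0.6, -0.9, -0.6, 0.3, 0, 0, 0, 0.6, -0.9, -0.6, 0.3, 0, 0, 0, 0.6, -0.9, -0.6, 0.3, 0, 0, 0, 0.6, -0.9, -0.6, 0.3, 0, 0, 0, 0.6, -0.9, -0.6, 0.3, 0, 0, 0, 0.6, -0.9, -0.6, 0.3, 0, 0, 0, 0.6, -0.9, -0.6, 0.3, 0, 0, 0, 0.6, -0.5, -0.5, 0, 0, 0, 0]'

```text
time_s: 1.77
tcp_pos: [553.8, 35.1, 118.1]
tcp_rot: [0.121, 0.993, -0.0, -0.001]
force: [-0.9, -0.7, 0.1]
finger_gap: 0.601
gripper_force: 0.0
```

```bash
python3 go.py 552.6 36.1 15.5 76.6
```

```text
t 1.77 tcp [553.8  35.1 118.1] yaw 76.13 gap 0.601 F [-0.9  -0.67  0.13] M [ 0.03  0.05 -0.02]
shift units [0.039 0.025 3.42 ] turn units [-0.007 -0.027 -0.102]
```

Emit:
move_arm --targets '[0.6, 0, 0, 0.6, 0, 0, -0.1, 0.6, 0, 0, 0.6, 0, 0, 0, 0.6, 0, 0, 0.4, 0, 0, 0, 0.6, 0, 0, 0, 0, 0, 0]'

```text
time_s: 2.1
tcp_pos: [550.8, 37.1, 69.3]
tcp_rot: [0.116, 0.993, -0.0, -0.003]
force: [-0.3, 1.1, -0.6]
finger_gap: 0.597
gripper_force: 0.0
```

```bash
python3 go.py 552.6 36.1 15.5 76.6; python3 - <<'E'
from h import *
a=get_image("top")[165:235,210:310];b=get_image("scene")[130:230,210:330]
cv2.imwrite("pics/c1.png",np.vstack([cv2.resize(a,(420,294),interpolation=2),cv2.resize(b,(420,300),interpolation=2)])[:,:,::-1])
E
```

```text
t 2.1 tcp [550.8  37.1  69.3] yaw 76.63 gap 0.597 F [-0.3   1.08 -0.57] M [0.03 0.04 0.04]
shift units [-0.076 -0.018  1.794] turn units [-0.011 -0.074  0.006]
```

View pics/c1.png

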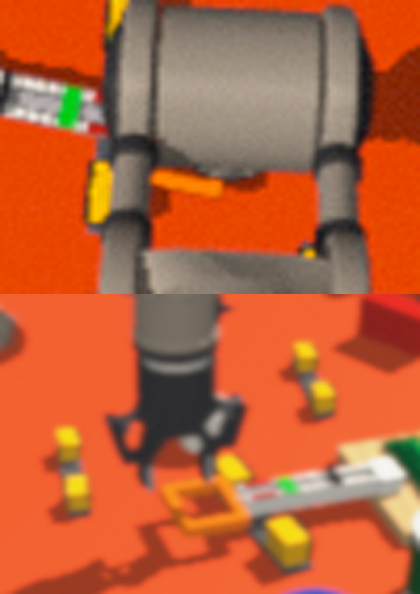

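The scene crop shows the open fingers straddling the loop's far bar, at (145,475) and (215,470). The pointer is at slack and the arm hides the top view. I'll descend and grip.

Emit:
move_arm --targets '[0.6, -0.08, 0, 0.5, 0, -0.07, 0, 0.6, 0, 0, 0.5, 0, 0, 0, 0.6, 0, 0, 0.5, 0, 0, 0, 0.6, 0, 0, 0.28, 0, 0, 0, 0.6, 0, 0, 0, 0, 0, 0, 0.6, 0, 0, 0, 0, 0, 0]' --grip_force 50

```text
time_s: 2.7
tcp_pos: [555.7, 36.7, 19.5]
tcp_rot: [0.116, 0.993, -0.0, 0.003]
force: [0.2, 0.1, 0.1]
finger_gap: 0.602
gripper_force: 0.0
```

```bash
python3 go.py 552.6 36.1 15.5 76.6
```

```text
t 2.7 tcp [555.7  36.7  19.5] yaw 76.67 gap 0.602 F [0.22 0.08 0.11] M [-0.04 -0.04 -0.03]
shift units [ 0.098 -0.045  0.132] turn units [0.002 0.077 0.016]
```

Emit:
move_arm --targets '[0.6, 0.07, -0.03, 0.12, 0, 0.04, 0, 0, 0, 0, 0, 0, 0, 0, 0, 0, 0, 0, 0, 0, 0, 0, 0, 0, 0, 0, 0, 0, 0, 0, 0, 0, 0, 0, 0, 0, 0, 0, 0, 0, 0, 0]' --grip_force 50

```text
time_s: 3.2
tcp_pos: [553.5, 35.8, 15.7]
tcp_rot: [0.116, 0.993, -0.0, 0.002]
force: [-0.3, -3.7, 2.8]
finger_gap: 0.128
gripper_force: 52.2
```

```bash
python3 go.py 555.6 -60 15.5 82.8
```

```text
t 3.2 tcp [553.5  35.8  15.7] yaw 76.66 gap 0.128 F [-0.25 -3.74  2.82] M [-0.44  0.07 -0.05]
shift units [-0.806 -3.092  0.011] turn units [-0.005  0.042 -1.341]
```

Emit:
move_arm --targets '[0, -0.02, -0.1, 0, 0, 0, -0.03, 0, -0.02, -0.1, 0, 0, 0, -0.03, 0, -0.02, -0.1, 0, 0, 0, -0.03, 0, -0.02, -0.1, 0, 0, 0, -0.03, 0, -0.02, -0.1, 0, 0, 0, -0.03, 0, -0.02, -0.1, 0, 0, 0, -0.05, 0, -0.02, -0.1, 0, 0, 0, -0.05, 0, -0.02, -0.1, 0, 0, 0, -0.05, 0, -0.02, -0.1, 0, 0, 0, -0.05, 0, -0.02, -0.1, 0, 0, 0, -0.05]'

```text
time_s: 4.03
tcp_pos: [552.6, 5.5, 15.3]
tcp_rot: [0.1, 0.995, -0.0, 0.001]
force: [1.5, 4.1, 0.8]
finger_gap: 0.132
gripper_force: 52.0
```

```bash
python3 go.py 555.6 -60 15.5 82.8;python3 - <<'E'
from meas import *
im=get_image("top");meas(im);b=get_image("scene")[150:230,240:370]
a=im[145:235,150:290]
cv2.imwrite("pics/c2.png",np.vstack([cv2.resize(a,(455,292),interpolation=2),cv2.resize(b,(455,280),interpolation=2)])[:,:,::-1])
E
```

```text
t 4.03 tcp [552.6   5.5  15.3] yaw 78.51 gap 0.132 F [1.52 4.11 0.76] M [ 0.77 -0.2  -0.16]
shift units [-0.534 -2.119 -0.005] turn units [ 0.001  0.034 -0.935]
post 8867 [643.5 107.3] [30.  49.5] 83.7
post 4461 [614.1 307.1] [  8.  100.9] 78.5
post 8998 [516.  123.3] [29.6 48.2] 82.9
loop 3321 [518.6  29.7] [42.5 12.8] 79.4
wood 59275 [609.8 288.1] [121.  181.7] 78.4
```

View pics/c2.png

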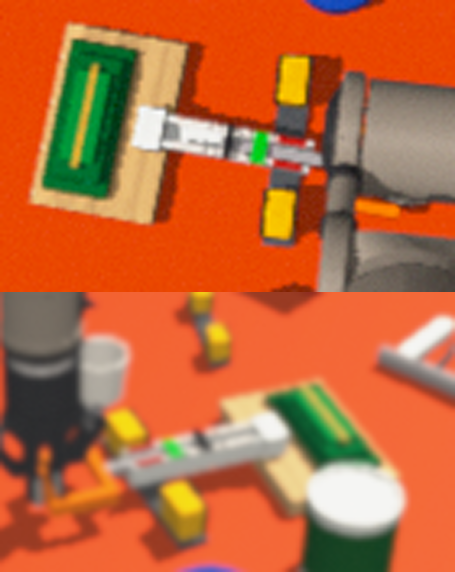

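The top crop shows the board following the gripper (yaw 78.4°). The pointer is part-way up, about 20 mm or 4 N, and the loop is held. I'll continue.

Emit:
move_arm --targets '[0, -0.02, -0.11, 0, 0, 0, -0.035, 0, -0.02, -0.11, 0, 0, 0, -0.035, 0, -0.02, -0.11, 0, 0, 0, -0.035, 0, -0.02, -0.11, 0, 0, 0, -0.035, 0, -0.02, -0.11, 0, 0, 0, -0.035, 0, -0.02, -0.11, 0, 0, 0, -0.035, 0, -0.02, -0.11, 0, 0, 0, -0.035, 0, -0.02, -0.11, 0, 0, 0, -0.035, 0, -0.02, -0.11, 0, 0, 0, -0.035, 0, -0.02, -0.11, 0, 0, 0, -0.035]'

```text
time_s: 4.97
tcp_pos: [552.1, -28.2, 15.3]
tcp_rot: [0.086, 0.996, -0.0, 0.001]
force: [1.4, 4.4, 1.1]
finger_gap: 0.129
gripper_force: 52.0
```

Emit:
move_arm --targets '[0, -0.02, -0.11, 0, 0, 0, -0.035, 0, -0.02, -0.11, 0, 0, 0, -0.035, 0, -0.02, -0.11, 0, 0, 0, -0.035, 0, -0.02, -0.11, 0, 0, 0, -0.035, 0, -0.02, -0.11, 0, 0, 0, -0.035, 0, -0.02, -0.11, 0, 0, 0, -0.035, 0, -0.02, -0.11, 0, 0, 0, -0.035, 0, -0.02, -0.11, 0, 0, 0, -0.035]'

```text
time_s: 5.63
tcp_pos: [552.6, -55.0, 15.3]
tcp_rot: [0.075, 0.997, -0.0, 0.001]
force: [0.9, 3.7, 0.2]
finger_gap: 0.126
gripper_force: 52.0
```

```bash
python3 go.py 553 -96 15.5 82.8;python3 - <<'E'
from meas import *
im=get_image("top");meas(im)
E
```

```text
t 5.63 tcp [552.6 -55.   15.3] yaw 81.4 gap 0.126 F [0.93 3.71 0.16] M [ 0.8  -0.14 -0.01]
shift units [-0.219 -1.349 -0.006] turn units [-0.002  0.029 -0.306]
post 8842 [643.6 107.2] [29.6 49.9] 82.2
post 4495 [597.6 249.5] [  8.7 100.9] 81.7
post 9005 [516.  123.2] [29.8 48.1] 82.8
loop 2873 [536.3   7.8] [14.  36.6] 84.0
wood 60127 [594.8 230.8] [121.3 181.7] 81.4
```

Emit:
move_arm --targets '[0, -0.025, -0.1, 0, 0, 0, -0.035, 0, -0.025, -0.1, 0, 0, 0, -0.035, 0, -0.025, -0.1, 0, 0, 0, -0.035, 0, -0.025, -0.1, 0, 0, 0, -0.035, 0, -0.025, -0.1, 0, 0, 0, -0.035, 0, -0.02, -0.1, 0, 0, 0, -0.035, 0, -0.02, -0.1, 0, 0, 0, -0.035, 0, -0.02, -0.1, 0, 0, 0, -0.035, 0, -0.02, -0.1, 0, 0, 0, -0.03, 0, 0, -0.1, 0, 0, 0, 0]'

```text
time_s: 6.52
tcp_pos: [554.6, -85.6, 15.3]
tcp_rot: [0.063, 0.998, -0.0, 0.001]
force: [0.7, 3.7, 1.0]
finger_gap: 0.128
gripper_force: 52.0
```

```bash
python3 go.py 553 -96 15.5 82.8;python3 - <<'E'
from meas import *
im=get_image("top");meas(im)
E
```

```text
t 6.52 tcp [554.6 -85.6  15.3] yaw 82.81 gap 0.128 F [0.75 3.67 1.03] M [ 0.81 -0.18  0.01]
shift units [ 0.01  -0.352 -0.006] turn units [-0.002  0.03   0.003]
post 8943 [643.6 107.5] [30.  49.9] 82.5
post 4425 [592.7 220. ] [  7.9 100.6] 83.0
post 9066 [516.  123.5] [30.2 48.2] 82.9
loop 6030 [559.7 -27. ] [17.8 84.1] 85.3
wood 60304 [589.5 201.1] [121.4 181.3] 82.9
```

Emit:
move_arm --targets '[0, 0, -0.03, 0, 0, 0, 0, 0, 0, -0.03, 0, 0, 0, 0, 0, 0, -0.03, 0, 0, 0, 0, 0, 0, -0.03, 0, 0, 0, 0, 0, 0, -0.03, 0, 0, 0, 0, 0, 0, -0.03, 0, 0, 0, 0, 0, 0, -0.03, 0, 0, 0, 0, 0, 0, -0.03, 0, 0, 0, 0]'

```text
time_s: 7.23
tcp_pos: [553.6, -92.4, 15.3]
tcp_rot: [0.063, 0.998, -0.0, 0.001]
force: [0.5, 4.6, 1.1]
finger_gap: 0.135
gripper_force: 52.0
```

Emit:
move_arm --targets '[0, 0, -0.03, 0, 0, 0, 0, 0, 0, -0.03, 0, 0, 0, 0, 0, 0, -0.03, 0, 0, 0, 0, 0, 0, -0.03, 0, 0, 0, 0, 0, 0, -0.03, 0, 0, 0, 0, 0, 0, -0.03, 0, 0, 0, 0, 0, 0, 0, 0, 0, 0, 0]'

```text
time_s: 7.82
tcp_pos: [553.0, -97.8, 15.3]
tcp_rot: [0.063, 0.998, -0.0, 0.001]
force: [0.7, 3.5, 0.1]
finger_gap: 0.133
gripper_force: 52.0
```

```bash
python3 go.py 553 -96 15.5 82.8;python3 - <<'E'
from meas import *
im=get_image("top");meas(im);b=get_image("scene")[150:230,240:370]
a=im[145:225,160:280]
cv2.imwrite("pics/c3.png",np.vstack([cv2.resize(a,(480,320),interpolation=2),cv2.resize(b,(480,280),interpolation=2)])[:,:,::-1])
E
```

```text
t 7.82 tcp [553.  -97.8  15.3] yaw 82.8 gap 0.133 F [0.71 3.53 0.06] M [ 0.83 -0.15  0.03]
shift units [ 0.006  0.061 -0.006] turn units [-0.001  0.029 -0.   ]
post 8997 [643.7 107.7] [30.5 49.8] 82.5
post 4465 [590.9 210.4] [  8.3 100.6] 83.0
post 9116 [516.2 123.7] [30.7 48.2] 82.4
post 4876 [453.8 -21.8] [23.6 36.2] 70.3
loop 5608 [558.4 -36.7] [15.8 84.5] 88.1
wood 59398 [588.3 191.7] [120.8 181.3] 82.9
```

View pics/c3.png

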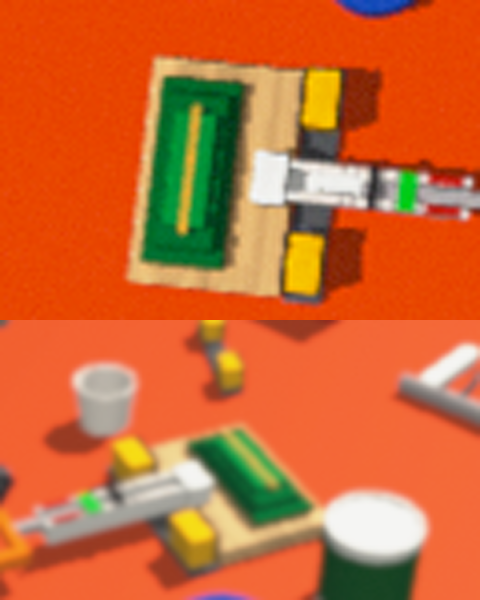

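The crop shows the board's front edge almost touching both posts, at (320,100) and (303,262), with the pointer short of green. I'll creep on and watch the force.

Emit:
move_arm --targets '[0, 0, -0.02, 0, 0, 0, 0, 0, 0, -0.02, 0, 0, 0, 0, 0, 0, -0.02, 0, 0, 0, 0, 0, 0, -0.02, 0, 0, 0, 0, 0, 0, -0.02, 0, 0, 0, 0, 0, 0, -0.02, 0, 0, 0, 0, 0, 0, -0.02, 0, 0, 0, 0, 0, 0, -0.02, 0, 0, 0, 0, 0, 0, -0.02, 0, 0, 0, 0, 0, 0, -0.02, 0, 0, 0, 0]'

```text
time_s: 8.75
tcp_pos: [552.3, -103.6, 15.3]
tcp_rot: [0.063, 0.998, -0.0, 0.001]
force: [1.6, 5.8, -0.0]
finger_gap: 0.132
gripper_force: 51.9
```

```bash
python3 - <<'E'
from meas import *
im=get_image("top");meas(im)
fs=[]
for i in range(6):
    get_image("scene");s=sensors.get_state();u=np.radians(82.8);F=s['force'];fs.append([F@[np.cos(u),np.sin(u),0],F@[-np.sin(u),np.cos(u),0],F[2],*s['moment']])
print("Fx,Fy stops,Fz,M",np.mean(fs,0).round(2),np.std(fs,0).round(2));print(s['tcp_pos'])
E
```

```text
post 9031 [643.5 107.8] [30.5 50. ] 82.4
post 4452 [590.9 210.4] [  8.4 100.5] 83.0
post 9116 [515.9 123.8] [30.7 48. ] 83.1
post 4861 [453.8 -21.7] [23.1 36.1] 69.7
loop 3822 [557.5 -39.2] [10.8 83.7] 88.1
wood 59314 [588.3 191.8] [121.  181.2] 82.9
Fx,Fy stops,Fz,M [ 5.51 -0.48  0.9   1.   -0.2   0.03] [0.71 0.61 0.59 0.03 0.03 0.02]
[ 552.28339291 -103.56421449   15.33105647]
```

Emit:
move_arm --targets '[0, 0, -0.03, 0, 0, 0, 0, 0, 0, -0.03, 0, 0, 0, 0, 0, 0, -0.03, 0, 0, 0, 0, 0, 0, -0.03, 0, 0, 0, 0, 0, 0, -0.03, 0, 0, 0, 0, 0, 0, -0.03, 0, 0, 0, 0, 0, 0, -0.03, 0, 0, 0, 0, 0, 0, -0.03, 0, 0, 0, 0, 0, 0, -0.03, 0, 0, 0, 0, 0, 0, -0.03, 0, 0, 0, 0]'

```text
time_s: 9.93
tcp_pos: [551.2, -112.2, 15.3]
tcp_rot: [0.063, 0.998, 0.0, 0.001]
force: [1.3, 7.4, 1.3]
finger_gap: 0.131
gripper_force: 51.9
```

```bash
cat > chk.py <<'E'
from meas import *
im=get_image("top");meas(im)
fs=[];ts=[]
for i in range(8):
    get_image("scene");s=sensors.get_state();u=np.radians(82.8);F=s['force'];fs.append([F@[np.cos(u),np.sin(u),0],F@[-np.sin(u),np.cos(u),0],F[2],*s['moment']]);ts.append(s['tcp_pos'])
print("Fx,Fy stops,Fz,M",np.mean(fs,0).round(2),np.std(fs,0).round(2));print(s['time_s'],np.mean(ts,0).round(1))
# edge fits of board in top image: wood front/back edges relative to stops axes
big=cv2.resize(im,None,fx=8,fy=8,interpolation=cv2.INTER_CUBIC)
m=cv2.inRange(cv2.cvtColor(big,cv2.COLOR_RGB2HSV),np.array((12,60,150)),np.array((24,175,255)))
m=cv2.morphologyEx(m,cv2.MORPH_OPEN,np.ones((5,5)))
P=np.argwhere(m)[:,::-1];P=P[(P[:,0]>1120)&(P[:,0]<2000)&(P[:,1]>1160)&(P[:,1]<1880)]
W=cast("top",(P+.5)/8-.5,20)[:,:2]-[581.7,130.3];ux=np.array([np.cos(u),np.sin(u)]);uy=np.array([-ux[1],ux[0]])
X,Y=W@ux,W@uy
for nm,f in(("back",np.max),("front",np.min)):
    ys=np.array([y for y in np.arange(-80,81,4) if nm=="back" or abs(y)>26]);xs=np.array([f(X[abs(Y-y)<2]) for y in ys])
    k=np.polyfit(ys,xs,1);r=xs-np.polyval(k,ys);g=abs(r)<1.5;k=np.polyfit(ys[g],xs[g],1);print(nm,"slope deg",np.degrees(k[0]).round(2),"x0",k[1].round(1))
# pointer: dark on barrel profile along gauge axis
c=camera_model("top");q=R.from_quat(c['orientation'])
def proj(p):
    d=q.inv().apply(p-c['eye']);return c['cx']+c['fx']*d[:,0]/-d[:,2],c['cy']-c['fy']*d[:,1]/-d[:,2]
x=np.arange(0,-150,-3.);
for off in(-6,0,6):
    p=np.c_[np.array([581.7,130.3])+x[:,None]*ux+off*uy,np.full(len(x),46)]
    U,V=proj(p);col=cv2.remap(im,U.astype(np.float32)[None],V.astype(np.float32)[None],1)[0].astype(int)
    gr=(col[:,1]-col[:,[0,2]].max(1)>60);dk=col.max(1)<90;print(off,"green",x[gr],"dark",x[dk])
E
python3 chk.py
```

```text
post 9041 [643.7 107.7] [30.7 49.7] 82.6
post 4448 [590.7 210.5] [  8.4 100.9] 83.0
post 9101 [516.1 123.7] [30.8 48.2] 82.3
post 4912 [453.7 -21.9] [22.9 36.3] 68.4
wood 59380 [588.3 191.9] [120.9 181.3] 83.0
Fx,Fy stops,Fz,M [ 7.62 -0.8   0.64  1.26 -0.31  0.02] [0.58 0.17 0.46 0.03 0.03 0.04]
10.3833 [ 551.2 -112.2   15.3]
back slope deg -0.05 x0 121.5
front slope deg -0.19 x0 2.6
-6 green [-84. -87. -90. -93. -96.] dark [-78.]
0 green [-84. -87. -90. -93. -96.] dark [-75. -78.]
6 green [-84. -87. -90. -93. -96.] dark [-75. -78.]
```

Board is seated, the spring reads about 7.5 N, and there is about 0.8 N of lateral drag. I'll relieve that with a small sideways shift.

Emit:
move_arm --targets '[0, -0.02, 0, 0, 0, 0, 0, 0, -0.02, 0, 0, 0, 0, 0, 0, 0, 0, 0, 0, 0, 0, 0, 0, 0, 0, 0, 0, 0]'

```text
time_s: 10.72
tcp_pos: [551.6, -112.0, 15.1]
tcp_rot: [0.063, 0.998, 0.0, 0.0]
force: [0.0, 6.9, 1.2]
finger_gap: 0.127
gripper_force: 52.0
```

```bash
python3 chk.py | grep -v post
```

```text
wood 59302 [588.2 191.7] [120.7 181.6] 82.9
Fx,Fy stops,Fz,M [ 7.8   1.26  1.29  1.31 -0.05  0.05] [0.4  0.31 0.7  0.02 0.02 0.03]
11.1667 [ 551.6 -112.    15.1]
back slope deg -0.18 x0 121.5
front slope deg -0.01 x0 2.5
-6 green [-84. -87. -90. -93. -96.] dark [-75.]
0 green [-84. -87. -90. -93. -96.] dark [-75. -78.]
6 green [-84. -87. -90. -93. -96.] dark [-75. -78.]
```

Emit:
move_arm --targets '[0, 0.02, 0, 0, 0, 0, 0, 0, 0, 0, 0, 0, 0, 0, 0, 0, 0, 0, 0, 0, 0, 0, 0, 0, 0, 0, 0, 0]'

```text
time_s: 11.5
tcp_pos: [551.5, -112.1, 15.2]
tcp_rot: [0.063, 0.998, 0.0, 0.001]
force: [0.1, 7.1, 1.5]
finger_gap: 0.128
gripper_force: 51.9
```

```bash
python3 chk.py | grep -v post
```

```text
wood 59269 [588.2 191.7] [120.6 181.4] 82.9
Fx,Fy stops,Fz,M [ 7.79 -0.27  0.72  1.27 -0.24  0.09] [0.42 0.27 0.57 0.01 0.05 0.03]
11.95 [ 551.5 -112.1   15.2]
back slope deg -0.16 x0 121.5
front slope deg -0.01 x0 2.5
-6 green [-84. -87. -90. -93. -96.] dark [-75.]
0 green [-84. -87. -90. -93. -96.] dark [-75. -78.]
6 green [-84. -87. -90. -93. -96.] dark [-75. -78.]
```

Emit:
move_arm --targets '[0, -0.008, -0.04, 0, 0, 0, 0, 0, 0, -0.04, 0, 0, 0, 0, 0, 0, -0.04, 0, 0, 0, 0, 0, 0, -0.04, 0, 0, 0, 0, 0, 0, -0.04, 0, 0, 0, 0, 0, 0, -0.04, 0, 0, 0, 0, 0, 0, -0.04, 0, 0, 0, 0, 0, 0, -0.04, 0, 0, 0, 0, 0, 0, -0.04, 0, 0, 0, 0, 0, 0, -0.03, 0, 0, 0, 0]'

```text
time_s: 12.78
tcp_pos: [550.2, -123.3, 15.1]
tcp_rot: [0.063, 0.998, 0.001, 0.001]
force: [0.6, 9.1, 0.7]
finger_gap: 0.129
gripper_force: 51.9
```

```bash
python3 chk.py | grep -v post;python3 - <<'E'
from h import *
a=get_image("top")[155:225,200:290];b=get_image("scene")[160:230,230:330]
cv2.imwrite("pics/c4.png",np.vstack([cv2.resize(a,(420,320),interpolation=2),cv2.resize(b,(420,280),interpolation=2)])[:,:,::-1])
E
```

```text
wood 59389 [588.2 191.6] [120.8 181.3] 83.0
Fx,Fy stops,Fz,M [ 9.53 -0.16  0.61  1.58 -0.27  0.08] [0.59 0.58 0.31 0.04 0.02 0.03]
13.2333 [ 550.1 -123.2   15.1]
back slope deg -0.11 x0 121.4
front slope deg -0.12 x0 2.6
-6 green [-84. -93. -96.] dark [-87. -90.]
0 green [-93.] dark [-87. -90.]
6 green [-93. -96.] dark [-87. -90.]
```

View pics/c4.png

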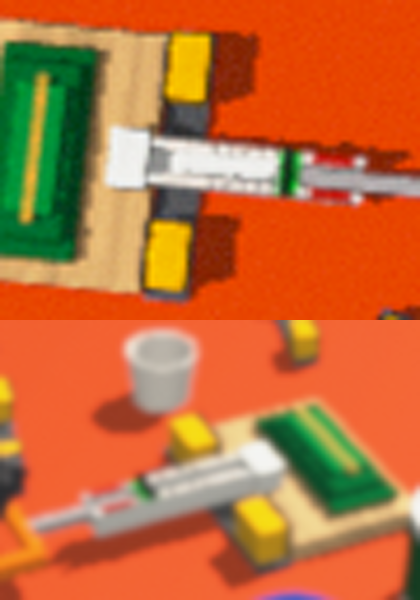

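The pointer sits on the green mark at (288,172), about 1 mm short of its centre, and the edge is against both posts. I'll nudge 1 mm and hold.

Emit:
move_arm --targets '[0, -0.003, -0.02, 0, 0, 0, 0, 0, 0, -0.02, 0, 0, 0, 0, 0, 0, 0, 0, 0, 0, 0, 0, 0, 0, 0, 0, 0, 0, 0, 0, 0, 0, 0, 0, 0, 0, 0, 0, 0, 0, 0, 0, 0, 0, 0, 0, 0, 0, 0, 0, 0, 0, 0, 0, 0, 0, 0, 0, 0, 0, 0, 0, 0, 0, 0, 0, 0, 0, 0, 0]'

```text
time_s: 14.17
tcp_pos: [550.0, -124.3, 15.1]
tcp_rot: [0.063, 0.998, 0.001, 0.001]
force: [0.7, 10.1, 0.8]
finger_gap: 0.128
gripper_force: 51.9
```

Emit:
move_arm --targets '[0, 0, 0, 0, 0, 0, 0, 0, 0, 0, 0, 0, 0, 0, 0, 0, 0, 0, 0, 0, 0, 0, 0, 0, 0, 0, 0, 0, 0, 0, 0, 0, 0, 0, 0, 0, 0, 0, 0, 0, 0, 0, 0, 0, 0, 0, 0, 0, 0, 0, 0, 0, 0, 0, 0, 0, 0, 0, 0, 0, 0, 0, 0, 0, 0, 0, 0, 0, 0, 0]'

```text
time_s: 15.0
tcp_pos: [550.0, -124.3, 15.1]
tcp_rot: [0.063, 0.998, 0.001, 0.001]
force: [1.0, 10.3, 0.6]
finger_gap: 0.126
gripper_force: 51.9
```

Emit:
move_arm --targets '[0, 0, 0, 0, 0, 0, 0, 0, 0, 0, 0, 0, 0, 0, 0, 0, 0, 0, 0, 0, 0, 0, 0, 0, 0, 0, 0, 0, 0, 0, 0, 0, 0, 0, 0, 0, 0, 0, 0, 0, 0, 0, 0, 0, 0, 0, 0, 0, 0, 0, 0, 0, 0, 0, 0, 0, 0, 0, 0, 0, 0, 0, 0, 0, 0, 0, 0, 0, 0, 0]'

```text
time_s: 15.83
tcp_pos: [550.0, -124.3, 15.0]
tcp_rot: [0.063, 0.998, 0.001, 0.001]
force: [0.3, 10.3, 0.3]
finger_gap: 0.128
gripper_force: 51.9
```

```bash
python3 chk.py | grep -v post; python3 go.py 555.6 -74 15.5 82.8
```

```text
wood 59380 [588.5 191.7] [120.6 181.6] 83.0
Fx,Fy stops,Fz,M [10.1   0.11  0.75  1.64 -0.28  0.09] [0.42 0.66 0.27 0.02 0.03 0.03]
16.2833 [ 550.  -124.3   15.1]
back slope deg -0.13 x0 121.4
front slope deg -0.15 x0 2.6
-6 green [-84.] dark [-87. -90.]
0 green [-84. -87. -93.] dark [-90.]
6 green [-84. -87.] dark [-90.]
t 16.28 tcp [ 550.  -124.3   15. ] yaw 82.82 gap 0.122 F [ 2.75 10.04  0.4 ] M [ 1.67 -0.26  0.07]
shift units [ 0.024  1.687 -0.013] turn units [0.018 0.013 0.004]
```

Emit:
move_arm --targets '[0, 0, 0.1, 0, 0, 0, 0, 0, 0, 0.1, 0, 0, 0, 0, 0, 0, 0.1, 0, 0, 0, 0, 0, 0, 0.1, 0, 0, 0, 0, 0, 0, 0.1, 0, 0, 0, 0, 0, 0, 0.1, 0, 0, 0, 0, 0, 0, 0.1, 0, 0, 0, 0, 0, 0, 0.1, 0, 0, 0, 0, 0, 0, 0.1, 0, 0, 0, 0, 0, 0, 0.1, 0, 0, 0, 0]'

```text
time_s: 17.12
tcp_pos: [553.7, -95.6, 15.2]
tcp_rot: [0.063, 0.998, -0.0, 0.001]
force: [-2.1, 3.6, 1.4]
finger_gap: 0.129
gripper_force: 52.0
```

Emit:
move_arm --targets '[0, 0, 0.1, 0, 0, 0, 0, 0, 0, 0.1, 0, 0, 0, 0, 0, 0, 0.1, 0, 0, 0, 0, 0, 0, 0.08, 0, 0, 0, 0, 0, 0, 0.06, 0, 0, 0, 0, 0, 0, 0.04, 0, 0, 0, 0, 0, 0, 0.03, 0, 0, 0, 0, 0, 0, 0, 0, 0, 0, 0]'

```text
time_s: 17.78
tcp_pos: [556.0, -80.6, 15.3]
tcp_rot: [0.063, 0.998, -0.0, 0.001]
force: [-2.5, 2.9, 1.1]
finger_gap: 0.131
gripper_force: 52.1
```

```bash
python3 chk.py | grep -v post
```

```text
loop 5747 [561.2 -21.3] [15.9 85. ] 85.1
wood 59241 [588.2 191.8] [120.6 181.3] 83.0
Fx,Fy stops,Fz,M [0.83 3.83 1.82 0.4  0.46 0.2 ] [0.57 0.34 0.46 0.03 0.05 0.03]
18.2333 [556.  -80.7  15.3]
back slope deg -0.27 x0 121.5
front slope deg -0.17 x0 2.7
-6 green [-84. -87. -90. -93. -96.] dark [-45.]
0 green [-84. -87. -90. -93. -96.] dark [-45. -48.]
6 green [-84. -87. -90. -93. -96.] dark [-45. -48.]
```

Sideways load has built up during the return, so I'll relieve it before the last few millimetres.

Emit:
move_arm --targets '[0, 0.02, 0, 0, 0, 0, 0, 0, 0.02, 0, 0, 0, 0, 0, 0, 0.01, 0, 0, 0, 0, 0, 0, 0, 0, 0, 0, 0, 0]'

```text
time_s: 18.57
tcp_pos: [555.4, -80.6, 15.6]
tcp_rot: [0.063, 0.998, -0.0, 0.002]
force: [0.4, 0.7, 1.1]
finger_gap: 0.124
gripper_force: 52.0
```

```bash
python3 chk.py | grep -v post
```

```text
loop 5688 [560.4 -21.2] [16.8 84.3] 85.7
wood 59526 [588.3 191.8] [120.8 181.5] 82.9
Fx,Fy stops,Fz,M [ 1.1  -1.86  1.58  0.26 -0.3   0.01] [0.5  0.89 0.51 0.02 0.07 0.04]
19.0167 [555.2 -80.6  15.6]
back slope deg -0.06 x0 121.5
front slope deg -0.15 x0 2.6
-6 green [-84. -87. -90. -93. -96.] dark [-45.]
0 green [-84. -87. -90. -93. -96.] dark [-45. -48.]
6 green [-84. -87. -90. -93. -96.] dark [-45. -48.]
```

Emit:
move_arm --targets '[0, -0.016, 0.03, 0, 0, 0, 0, 0, 0, 0.03, 0, 0, 0, 0, 0, 0, 0.03, 0, 0, 0, 0, 0, 0, 0.03, 0, 0, 0, 0, 0, 0, 0, 0, 0, 0, 0, 0, 0, 0, 0, 0, 0, 0]'

```text
time_s: 19.52
tcp_pos: [555.6, -76.9, 15.4]
tcp_rot: [0.063, 0.998, -0.0, 0.001]
force: [1.9, 0.6, 1.9]
finger_gap: 0.131
gripper_force: 52.1
```

```bash
python3 chk.py | grep -v post
```

```text
loop 5475 [561.3 -16.7] [15.1 85.9] 85.7
wood 59378 [588.3 191.6] [120.8 181.3] 82.9
Fx,Fy stops,Fz,M [ 0.71 -2.13  2.25  0.17 -0.38  0.01] [0.54 0.48 0.51 0.05 0.02 0.02]
19.9667 [555.6 -76.9  15.4]
back slope deg -0.09 x0 121.5
front slope deg -0.17 x0 2.6
-6 green [-84. -87. -90. -93. -96.] dark [-42.]
0 green [-84. -87. -90. -93. -96.] dark [-42. -45.]
6 green [-84. -87. -90. -93. -96.] dark [-39. -42. -45.]
```

Emit:
move_arm --targets '[0, -0.02, 0.02, 0, 0, 0, 0, 0, 0, 0.02, 0, 0, 0, 0, 0, 0, 0.01, 0, 0, 0, 0, 0, 0, 0, 0, 0, 0, 0]'

```text
time_s: 20.3
tcp_pos: [555.9, -75.3, 15.2]
tcp_rot: [0.063, 0.998, -0.0, 0.001]
force: [-0.8, -0.2, 2.3]
finger_gap: 0.13
gripper_force: 52.1
```

```bash
python3 chk.py | grep -v post
```

```text
loop 3228 [541.2 -14.5] [15.4 44.4] 81.2
wood 59515 [588.4 191.6] [120.7 181.4] 82.8
Fx,Fy stops,Fz,M [0.09 0.63 2.07 0.2  0.06 0.06] [0.29 0.41 0.48 0.02 0.04 0.03]
20.75 [556.  -75.4  15.2]
back slope deg -0.09 x0 121.5
front slope deg -0.1 x0 2.6
-6 green [-84. -87. -90. -93. -96.] dark [-39. -42.]
0 green [-84. -87. -90. -93. -96.] dark [-39. -42.]
6 green [-84. -87. -90. -93. -96.] dark [-39. -42.]
```

Emit:
move_arm --targets '[0.16, 0, 0, 0, 0, 0, 0, 0.2, 0, 0, 0, 0, 0, 0, 0.25, 0, 0, 0, 0, 0, 0, 0.35, 0, 0, 0, 0, 0, 0, 0.45, 0, 0, 0, 0, 0, 0, 0.55, 0, 0, 0, 0, 0, 0, 0.55, 0, 0, 0, 0, 0, 0]'

```text
time_s: 21.33
tcp_pos: [556.3, -75.5, 15.3]
tcp_rot: [0.063, 0.998, -0.0, 0.001]
force: [0.5, 1.0, 0.4]
finger_gap: 0.546
gripper_force: 0.0
```

```bash
python3 chk.py | grep -v post; python3 go.py 555.6 -76 200 82.8
```

```text
loop 3025 [538.2 -12.9] [15. 37.] 88.2
wood 59344 [588.3 191.9] [120.9 181.3] 83.0
Fx,Fy stops,Fz,M [-0.04  0.09  0.1  -0.    0.01  0.01] [0.45 0.49 0.43 0.02 0.03 0.02]
21.7833 [556.3 -75.5  15.3]
back slope deg -0.08 x0 121.5
front slope deg -0.16 x0 2.6
-6 green [-84. -87. -90. -93. -96.] dark [-39. -42.]
0 green [-84. -87. -90. -93. -96.] dark [ -39.  -42.  -45. -147.]
6 green [-84. -87. -90. -93. -96.] dark [-39. -42.]
t 21.78 tcp [556.3 -75.5  15.3] yaw 82.8 gap 0.55 F [-0.37  0.29  0.1 ] M [0.02 0.03 0.01]
shift units [ 0.007 -0.021 -6.155] turn units [-0.002  0.03   0.001]
```

Released cleanly with zero force. I'll lift away and check.

Emit:
move_arm --targets '[0.55, 0, 0, -0.2, 0, 0, 0, 0.55, 0, 0, -0.4, 0, 0, 0, 0.55, 0, 0, -0.6, 0, 0, 0, 0.55, 0, 0, -0.8, 0, 0, 0, 0.55, 0, 0, -0.8, 0, 0, 0, 0.55, 0, -0.5, -0.8, 0, 0, 0, 0.55, 0, -0.8, -0.8, 0, 0, 0, 0.55, 0, -0.8, -0.6, 0, 0, 0, 0.55, 0, -0.8, 0, 0, 0, 0, 0.55, 0, 0, 0, 0, 0, 0]'

```text
time_s: 22.62
tcp_pos: [545.3, -165.8, 167.4]
tcp_rot: [0.064, 0.998, -0.002, 0.003]
force: [-1.1, -0.5, -0.1]
finger_gap: 0.553
gripper_force: 0.0
```

```bash
python3 chk.py; python3 - <<'E'
from h import *
a=get_image("top")[145:235,160:300];b=get_image("scene")[140:230,230:370]
cv2.imwrite("pics/c5.png",np.vstack([cv2.resize(a,(460,296),interpolation=2),cv2.resize(b,(460,296),interpolation=2)])[:,:,::-1])
E
```

```text
post 8896 [643.7 107.8] [30.3 49.5] 83.0
post 4439 [590.8 210.6] [  8.2 100.9] 82.8
post 8992 [516.  123.7] [30.5 47.8] 82.1
post 4859 [453.7 -21.8] [23.1 36.3] 68.9
loop 9905 [559.8 -28.7] [39.5 84.8] 83.0
wood 58217 [588.3 191.8] [120.5 181.1] 83.0
Fx,Fy stops,Fz,M [ 0.19 -0.06 -0.02  0.    0.   -0.01] [0.71 0.3  0.46 0.01 0.03 0.03]
23.0667 [ 544.9 -161.   165.1]
back slope deg -0.09 x0 121.4
front slope deg -0.13 x0 2.9
-6 green [-84. -87. -90. -93. -96.] dark [-39. -42.]
0 green [-84. -87. -90. -93. -96.] dark [-39. -42.]
6 green [-84. -87. -90. -93. -96.] dark [-39. -42.]
```

View pics/c5.png

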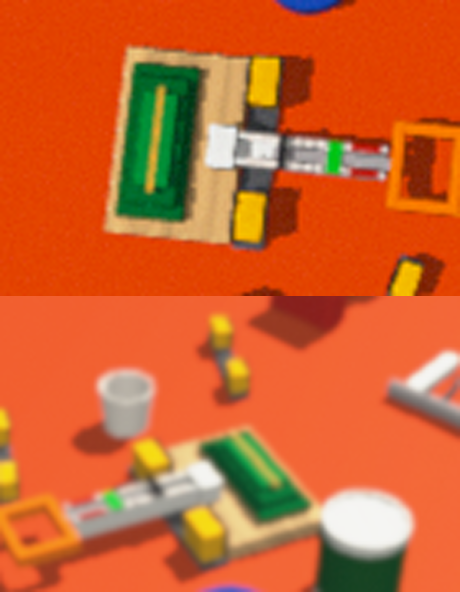

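The crop shows the board square against both posts, at (264,82) and (249,217), the gauge slack, the loop free and everything else in place. Handing in.

```bash
python3 -c "
from plant import bot
print(bot.close_job())"
```

```text
the job is handed in; nothing more can be done
None
```

The job is done and handed in: the board was drawn up square on both posts, held on the green mark at about 10 N for over two seconds, then eased to slack and let go, with the board left square against both posts; up to about 4 N of sideways load built up as the spring was eased back, and I took it down to about 0.6 N before letting go.

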